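# Set the aquarium air timer one click on and start it

### The job

On the black timer box, press a fingertip lightly on the orange knurled dial and drag it round clockwise by one click, so that its pointer goes from the white dot to the green dot and no further, and take the finger off. Then press the green button on the same box fully in to start the programme, and let it come out again. Use only light fingertip pressure, do not press that button before the dial is set, and leave the grey timer and everything else on the bench where it is.

Things in the scene. Friction and masses are not known exactly. Their poses are not given: they have to be found in the camera images.
- timer: The timer to be set: black box 130 (x) x 180 (y) x 35 mm high, fixed; origin: centre of its underside, z up, x away from the robot at yaw 0. Dial axis at x -8, y -32 mm, button at x 0, y 58 mm. Three 9 mm dots on its top, 57.5 mm from the dial's axis, mark the dial's three detents: green straight ahead (+x), white 34 degrees to the left of it, red 34 degrees to the right.
- timer_dial (a joint): Orange dial's angle in rad, growing clockwise from above: 0 pointer at white dot (first detent, the start), 0.6 green dot (middle detent), 1.2 red dot (third); stops at -0.1, 1.3. A detent takes at most 0.08 N m to leave; half-way to the next the dial tips over, snaps into that one by itself, and stays there.
- timer_dial_top (a point): Centre of the orange dial's flat ridged top, 51 mm above the bench; turns with the dial. Disc 90 mm across, 10 mm thick, on a spring: sinks from about 2 N, bottoms 5 mm lower at 9 N. A fingertip pressed 2 to 4 mm down, 15 to 35 mm off the axis, and led round the axis carries the dial by friction.
- timer_pointer (a point): Outer end of the white pointer bar on the orange dial, 44 mm from the axis, on the dial's top.
- timer_button (a joint): Travel of the green button on the black box in m: 0 out, 0.006 fully in. A spring pushes it out: 1.5 N to start, 5 N fully in. It does not latch.
- timer_button_top (a point): Centre of the top of the green button on the black box, 28 mm across, 57 mm above the bench when out; its aluminium collar is 44 mm across and its top lies 10 mm lower.
- other: The other timer, to be left alone: grey box 130 (x) x 180 (y) x 35 mm high, fixed; origin: centre of its underside, z up, x away from the robot at yaw 0. Same shape and layout, with a blue dial (top 51 mm above the bench) and a green button (top 57 mm).
- other_dial (a joint): Angle of the blue dial in rad, measured in the same way; it rests in its middle detent (0.6) and stays there.
- other_button (a joint): Travel of the button on the grey box in m; it stays 0.
- thermometer: Bystander: flat white holder 150 x 14 mm with a glass tube, 14 mm high, lying along its own y; origin: centre of its underside.
- airstone: Bystander: upright blue ceramic cylinder, 28 mm across, 30 mm high with a thin nipple to 46 mm; origin: centre of its underside.
- food_jar: Bystander: food jar with a red cap, 66 mm across, 85 mm high; origin: centre of its underside.
- cup: Bystander: white plastic measuring cup, 70 mm across, 70 mm high; origin: centre of its underside.
- scraper: Bystander: glass scraper, black 80 x 50 x 22 mm block with a green grip on top, 40 mm high; origin: centre of its underside.
- tweezer: Bystander: steel tweezer lying flat along its own y, 140 mm long, 6 mm high; origin: mid-length, underside.
Things that resemble listed ones, but are neither listed nor needed, are in the scene too. Leave any pink look-alike of the timer alone.

How it is judged (in metres and radians):
On the way, in this order (a step that is already met when the one before it is completed fails the run):
1. the orange dial rests in its middle detent, pointer at the green dot, with the fingers off it (value of joint timer_dial between 0.5 and 0.7 rad and contact force between the fingers and timer_dial below 0.3 N and value of joint timer_button below 0.001 m), for 0.3 s.
2. the green button on the black box is pressed fully in by the fingers (value of joint timer_button above 0.0048 m and contact force between the fingers and timer_button above 1 N), for 0.05 s.
At the end, for the whole second after the job is handed in: The orange dial rests within 0.1 rad of its middle detent (pointer at the green dot), the button is out again, the blue dial is still in its own middle detent, its button out, and every bystander lies within 15 mm of where it was (value of joint timer_dial between 0.5 and 0.7 rad and value of joint each of timer_button, other_button below 0.001 m and value of joint other_dial between 0.45 and 0.75 rad and distance of each of thermometer, airstone, food_jar, cup, scraper, tweezer from where it was at the start of the episode below 0.015 m); the robot touches nothing.
It fails at once if the orange dial is turned on past the green dot towards the red one (beyond 0.85 rad) (value of joint timer_dial above 0.85 rad).
It fails at once if the black box's button is pressed (over 3 mm) while the dial is not yet at the green dot (value of joint timer_button above 0.003 m and not (value of joint timer_dial between 0.5 and 0.7 rad)).
It fails at once if the orange dial or button is pressed hard (over 35 N) (contact force between the fingers and timer_dial above 35 N or contact force between the fingers and timer_button above 35 N).
It fails at once if the grey timer's dial is turned (over 0.15 rad) or its button pressed (over 2 mm) (value of joint other_dial above 0.78 rad or value of joint other_dial below 0.42 rad or value of joint other_button above 0.002 m).
It fails at once if a bystander is moved (over 15 mm) or lifted (distance of any of thermometer, airstone, food_jar, cup, scraper, tweezer from where it was at the start of the episode above 0.015 m).
It also fails if it takes over 43 s, if anything falls off the work surface, if the arm or the gripper's body presses on something with over 40 N, if the wrist force passes 120 N, or if a joint passes its speed limit or range.

### The arm

A 6-joint arm with a two-finger parallel gripper is mounted at the origin on the work surface. World frame = base frame: x ahead of the robot, y to its left, z up, the work surface at z = 0. Lengths are in mm, angles in rad, forces in N, time in s.
With the tool pointing down it reaches from about 300 to 825 mm from the base axis. Payload 5.4 kg.
Tool frame: the origin (TCP) lies midway between the tips of the shut fingers; the grasp point (between the pads) lies 19 mm behind it; z points along the fingers, y is the direction in which the jaws open and shut (so a half turn about z gives the same grasp; the last joint's range is limited). The gripper opens to 92 mm and grips with 3 to 60 N. Pads are 20 mm wide; open, the fingers measure 128 mm over their backs; the gripper's body (75 mm by 189 mm) begins 69 mm behind the grasp point.
Start: joints at [-1.439, 0.158, 1.597, -0, 1.386, -0.21], TCP at [192.706, -541.729, 189.801] pointing down, gripper open.
Joint ranges: [-2.91, 2.91], [-0.94, 2.29], [0.18, 2.7], [-1.29, 4.43], [0.17, 2.64], [-3, 3]. Speed limits (rad/s): [2.57, 2.57, 3.14, 3.14, 3.14, 3.14].

### API

Orientations are given as [roll, pitch, yaw] about the fixed x, y, z axes, in that order (R = Rz(yaw) Ry(pitch) Rx(roll)).
In Python, from plant import telemetry, cams, r gives the robot as it stands.
- The arm moves only by the tool step_arm, never from a script. Its arguments are lists of equal length, an entry for each row: "fingers": the opening, from 0 (shut) to 1 (fully open); "translation": the shift along the tool's x, y, z in cm, a list of three; "delta_rot": the turn, a rotation vector about the tool's x, y, z in rad, a list of three. A call has 1 to 12 rows; each row shifts and turns the pose as measured when the row begins, along the tool's axes as they then stand; what a row does not reach is not made up. A row lasts 1/12 s, in which the tool goes at most 41.7 mm and 7.16 degrees, less where a joint would pass 70% of its speed; a pose out of reach is approached as far as the arm can. A call is refused whole if a number of a shift passes 4.17 or a number of a turn 0.125, either way. A call with a gripper value outside its range is refused whole. The fingers move at their own pace and stop on an object; the grip force is fixed at half the most. Time passes only in rows, so rows that do not move let the fingers close. It gives the time, the measured TCP pose, the force and the opening at its end, in the units of the state.
- telemetry.sense(): the state, without advancing time (a new reading comes with each control period).
- cams.capture(name): name is "side" or "top"; returns the picture (384x512x3 uint8, red, green, blue); there is no depth.
- cams.camera_info(name): a dict with "fx", "fy", "cx", "cy" (pixels), "view" (4x4, takes a point from world to camera coordinates). Camera axes: x right, y down, z forward; pixel columns grow to the right and rows downward; lengths in mm; the calibration is good to about 2 mm. A picture is of the moment at which its call begins. camera_info takes no time and is no camera call.
- r.job_done(): hands the job in, once; it reports no verdict.
The state is a dict: "time_s": time; "joint_positions": joint angles; "joint_velocities": joint speeds; "effort": joint torques, N m; "tcp_pos": TCP position; "eef_rot": TCP orientation; "force": force on the tool from outside, world axes, zero at the start; "wrist_torque": the same for the moment, N m; "gripper_width": finger opening in mm.
Only numpy, scipy, OpenCV 4.12 (cv2) and the standard library are available. Lean on these libraries where they do the work, as an engineer would, in place of code of your own. Each camera call takes 0.05 s, during which the arm holds its last target. There are 200 camera calls.

## Working session

There is one attempt and no reset: what is moved stays moved. The work goes in short steps, Python scripts to look and compute and a tool call to move; the robot and the scene stay as the last step left them, time stands still between calls to the robot, and variables do not carry over. Pictures are saved under pics/ and viewed, about 8 in all and at most 12, crops included, and the job is handed in when it is done.

Besides the shell and the picture viewer there is one more tool, called in YAML: its name, and indented under it one key for each argument. step_arm: Moves the arm, as the interface text tells. Its arguments: {"type":"object","properties":{"fingers":{"type":"array","items":{"type":"number"}},"translation":{"type":"array","items":{"type":"array","items":{"type":"number"}}},"delta_rot":{"type":"array","items":{"type":"array","items":{"type":"number"}}}},"required":["fingers","translation","delta_rot"]}

```bash
mkdir -p pics
python3 - <<'E'
from plant import telemetry, cams, r
import cv2
for n in("top","side"):
    im=cams.capture(n); cv2.imwrite(f"pics/{n}0.png",im[:,:,::-1]); i=cams.camera_info(n); print(n,{k:(v if k!='view' else [list(map(lambda x:round(float(x),4),q)) for q in v]) for k,v in i.items()})
s=telemetry.sense();print(s)
E
```

```text
top {'fx': 491.60031014221136, 'fy': 491.60031014221136, 'cx': 255.82518532361667, 'cy': 182.13965126343587, 'view': [[-0.011, -0.9999, 0.0066, -4.1296], [-0.9931, 0.0102, -0.1165, 509.9547], [0.1164, -0.0078, -0.9932, 1335.8199], [0.0, 0.0, 0.0, 1.0]]}
side {'fx': 480.8093403588785, 'fy': 480.8093403588785, 'cx': 251.61374865182526, 'cy': 193.6558094246906, 'view': [[-0.8154, -0.5789, -0.0073, 423.2398], [-0.4072, 0.5825, -0.7034, 270.1831], [0.4114, -0.5706, -0.7107, 1469.2829], [0.0, 0.0, 0.0, 1.0]]}
{'time_s': 0.1, 'joint_positions': array([-1.43909748e+00,  1.58970952e-01,  1.59806622e+00,  3.79599414e-06,
        1.38620320e+00, -2.10142901e-01]), 'joint_velocities': array([ 2.74801282e-04, -5.85090608e-04, -2.71184636e-03, -1.15277357e-03,
       -6.26806242e-05, -3.27770114e-04]), 'effort': array([ 1.51003118e-03, -3.86505139e+01, -3.22959459e+01,  7.04166340e-02,
        3.39764741e-02, -5.17414753e-05]), 'tcp_pos': array([ 192.63217421, -541.14802102,  188.9459548 ]), 'eef_rot': array([-3.13998196e+00, -3.47361630e-04,  3.41840772e-01]), 'force': array([-0.0519522 ,  0.39635793, -0.18530363]), 'wrist_torque': array([-0.02864143,  0.06580462, -0.00846952]), 'gripper_width': 91.6258469407235}
```

View pics/top0.png

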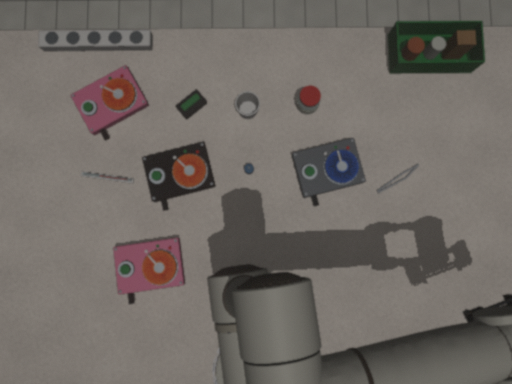

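View pics/side0.png

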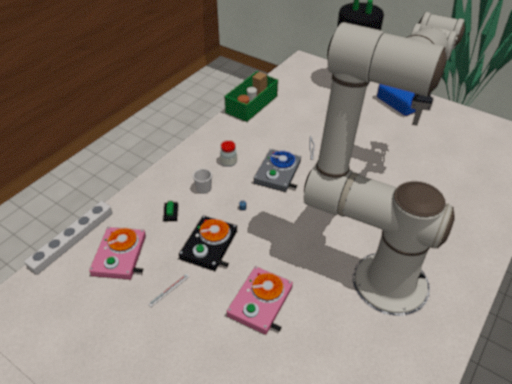

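Candidates in the top view: the black box with the orange dial at (180,171), pink look-alikes at (110,99) and (149,267), and the grey box with the blue dial at (328,167). I choose the black one and check it in a close crop.

Run:
```python
import cv2
a=cv2.imread("pics/top0.png")[130:220,130:230]; cv2.imwrite("pics/c1.png",cv2.resize(a,None,fx=6,fy=6,interpolation=cv2.INTER_CUBIC))
```

```text
(no output)
```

View pics/c1.png

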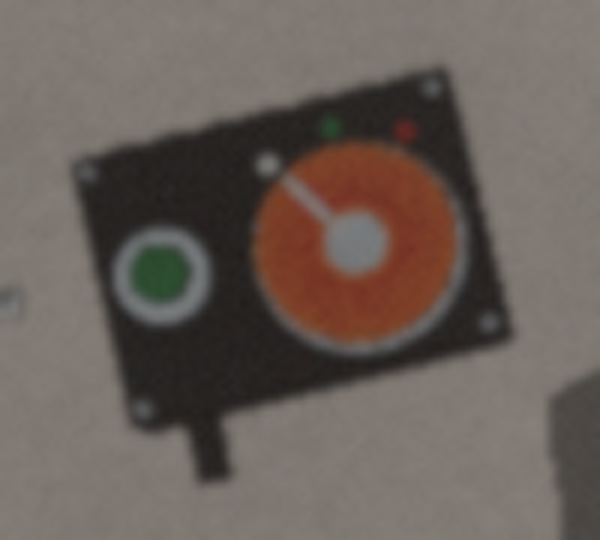

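The crop shows the black box: dial centre about (356,243), button (161,273), and white, green and red dots at (267,164), (331,128) and (404,131). The pointer is at the white dot. Next I turn these into positions.

```bash
cat > h.py <<'E'
import numpy as np, cv2
from plant import telemetry, cams, r
def unproj(n,px,z):
    i=cams.camera_info(n); V=np.array(i["view"]); R=V[:3,:3]; c=-R.T@V[:3,3]
    d=R.T@np.array([(px[0]-i["cx"])/i["fx"],(px[1]-i["cy"])/i["fy"],1]); return (c+d*(z-c[2])/d[2])
def proj(n,p):
    i=cams.camera_info(n); V=np.array(i["view"]); q=V[:3,:3]@np.array(p)+V[:3,3]
    return np.array([i["fx"]*q[0]/q[2]+i["cx"],i["fy"]*q[1]/q[2]+i["cy"]])
E
python3 - <<'E'
from h import *
f=lambda u,v:(130+(u+.5)/6-.5,130+(v+.5)/6-.5)
D={}
for k,u,v,z in [("dial",356,243,51),("hub",356,243,53),("btn",161,273,57),("white",267,164,35),("green",331,128,35),("red",404,131,35),("s1",88,173,35),("s2",432,88,35),("s3",489,322,35),("s4",143,409,35)]:
    D[k]=unproj("top",f(u,v),z); print(k,D[k].round(1))
# segmentation
for n,box in (("top",(140,140,215,200)),("side",(180,210,240,270))):
    im=cv2.imread(f"pics/{n}0.png"); h=cv2.cvtColor(im,cv2.COLOR_BGR2HSV); x0,y0,x1,y1=box
    m=np.zeros(h.shape[:2],np.uint8); 
    for nm,lo,hi,z in (("orange",(3,130,70),(18,255,255),51),("green",(40,80,40),(85,255,255),57)):
        m[:]=0; m[y0:y1,x0:x1]=cv2.inRange(h,lo,hi)[y0:y1,x0:x1]
        nn,l,st,_=cv2.connectedComponentsWithStats(m); k=1+st[1:,4].argmax()
        pts=np.argwhere(l==k)[:,::-1].astype(np.float32); hull=cv2.convexHull(pts); e=cv2.fitEllipse(hull)
        print(n,nm,e,unproj(n,e[0],z).round(1))
b=np.array([[-8,-32],[0,58],*[[-8+57.5*np.cos(t),-32+57.5*np.sin(t)] for t in (np.radians(34),0,-np.radians(34))]])
w=np.array([D[k][:2] for k in("dial","btn","white","green","red")])
bc,wc=b-b.mean(0),w-w.mean(0); th=np.arctan2((bc[:,0]*wc[:,1]-bc[:,1]*wc[:,0]).sum(),(bc*wc).sum())
R=np.array([[np.cos(th),-np.sin(th)],[np.sin(th),np.cos(th)]]); t=w.mean(0)-R@b.mean(0)
print("yaw",th,"origin",t,"res",(b@R.T+t-w).round(1).tolist(),"fit dial,btn",(b@R.T+t)[:2].round(1))
E
```

```text
dial [542.5 173.6  51. ]
hub [542.2 173.3  53. ]
btn [528.8 261.2  57. ]
white [582.2 217.   35. ]
green [598.9 187.5  35. ]
red [597.1 153.6  35. ]
s1 [578.8 299.8  35. ]
s2 [617.3 140.7  35. ]
s3 [507.5 114.2  35. ]
s4 [468.9 272.9  35. ]
top orange ((188.49148559570312, 169.52035522460938), (32.46718978881836, 32.640785217285156), 111.87229919433594) [544.1 174.7  51. ]
top green ((156.14385986328125, 175.03030395507812), (7.319962978363037, 7.623465061187744), 64.3622817993164) [529.  261.9  57. ]
side orange ((213.88072204589844, 229.37220764160156), (21.96952247619629, 30.19538116455078), 89.13350677490234) [543.4 176.1  51. ]
side green ((199.56826782226562, 247.1009063720703), (7.242514133453369, 8.606406211853027), 178.27003479003906) [531.2 262.2  57. ]
yaw 0.24975993060685076 origin [543.03373691 206.16590527] res [[0.7, -0.4], [-0.1, 1.2], [-0.8, -0.9], [0.0, -0.1], [0.2, 0.2]] fit dial,btn [[543.2 173.2]
 [528.7 262.4]]
```

Measured: dial axis near (543, 174), button near (529, 262), yaw 0.25, with fit residuals of about 1 mm. Both cameras agree. I plan to put the shut fingertips 28 mm short of the axis, at (517, 164).

step_arm:
  fingers: [0, 0, 0, 0, 0, 0, 0, 0, 0, 0, 0, 0]
  translation:
    - [2.4, -2.5, 0]
    - [2.4, -2.5, 0]
    - [2.4, -2.5, 0]
    - [2.4, -2.5, 0]
    - [2.4, -2.5, 0]
    - [2.4, -2.5, 0]
    - [2.4, -2.5, 0]
    - [2.4, -2.5, 0]
    - [2.4, -2.5, 0]
    - [2.4, -2.5, 0]
    - [2.4, -2.5, 0]
    - [2.4, -2.5, 0]
  delta_rot:
    - [0, 0, 0]
    - [0, 0, 0]
    - [0, 0, 0]
    - [0, 0, 0]
    - [0, 0, 0]
    - [0, 0, 0]
    - [0, 0, 0]
    - [0, 0, 0]
    - [0, 0, 0]
    - [0, 0, 0]
    - [0, 0, 0]
    - [0, 0, 0]

```text
time_s: 1.1
tcp_pos: [365.5, -147.7, 183.8]
eef_rot: [-3.132, 0.0, 0.328]
force: [-0.1, -0.9, 0.9]
gripper_width: 13.9
```

step_arm:
  fingers: [0, 0, 0, 0, 0, 0, 0, 0, 0, 0, 0, 0]
  translation:
    - [2.3, -2.3, 0]
    - [2.3, -2.3, 0]
    - [2.3, -2.3, 0]
    - [2.3, -2.3, 0]
    - [2.3, -2.3, 0]
    - [2.3, -2.3, 0]
    - [2.3, -2.3, 0]
    - [2.3, -2.3, 0]
    - [2.3, -2.3, 0]
    - [2.0, -2.0, 0]
    - [0, 0, 0]
    - [0, 0, 0]
  delta_rot:
    - [0, 0, 0]
    - [0, 0, 0]
    - [0, 0, 0]
    - [0, 0, 0]
    - [0, 0, 0]
    - [0, 0, 0]
    - [0, 0, 0]
    - [0, 0, 0]
    - [0, 0, 0]
    - [0, 0, 0]
    - [0, 0, 0]
    - [0, 0, 0]

```text
time_s: 2.1
tcp_pos: [508.6, 164.4, 181.4]
eef_rot: [-3.129, 0.005, 0.338]
force: [0.0, -0.4, -0.4]
gripper_width: 0.8
```

```bash
cat > w.py <<'E'
import sys; from h import *
from scipy.spatial.transform import Rotation as Ro
def go(p,yaw=None):
    s=telemetry.sense(); R=Ro.from_euler('xyz',s["eef_rot"]); d=R.inv().apply(np.array(p)-s["tcp_pos"])
    print("t",round(s["time_s"],2),"tcp",s["tcp_pos"].round(1),"rot",s["eef_rot"].round(3),"F",s["force"].round(1),"w",round(s["gripper_width"],1))
    T=Ro.from_euler('xyz',[np.pi,0,s["eef_rot"][2] if yaw is None else yaw])
    print("shift cm",(d/10).round(2),"rot",(R.inv()*T).as_rotvec().round(3))
if __name__=="__main__": go([float(a) for a in sys.argv[1:4]],float(sys.argv[4]) if len(sys.argv)>4 else None)
E
python3 w.py 516.8 164.6 70 0.342
```

```text
t 2.1 tcp [508.6 164.4 181.4] rot [-3.129  0.005  0.338] F [ 0.  -0.4 -0.4] w 0.8
shift cm [ 0.84  0.39 11.13] rot [-0.012  0.005 -0.005]
```

step_arm:
  fingers: [0, 0, 0, 0, 0, 0, 0, 0]
  translation:
    - [0.4, 0.2, 1.5]
    - [0.4, 0.2, 1.5]
    - [0, 0, 1.5]
    - [0, 0, 1.5]
    - [0, 0, 1.5]
    - [0, 0, 1.5]
    - [0, 0, 1.5]
    - [0, 0, 0]
  delta_rot:
    - [-0.012, 0.005, -0.005]
    - [0, 0, 0]
    - [0, 0, 0]
    - [0, 0, 0]
    - [0, 0, 0]
    - [0, 0, 0]
    - [0, 0, 0]
    - [0, 0, 0]

```text
time_s: 2.77
tcp_pos: [514.8, 155.3, 71.9]
eef_rot: [3.139, 0.002, 0.337]
force: [-0.3, 0.1, 0.1]
gripper_width: 0.0
```

```bash
python3 w.py 516.8 164.6 55 0.342; python3 -c "
from h import *
im=cams.capture('side');cv2.imwrite('pics/s1.png',cv2.resize(im[180:290,150:280,::-1],None,fx=5,fy=5,interpolation=cv2.INTER_CUBIC))"
```

```text
t 2.77 tcp [514.8 155.3  71.9] rot [3.139e+00 2.000e-03 3.370e-01] F [-0.3  0.1  0.1] w 0.0
shift cm [ 0.5  -0.81  1.69] rot [ 0.002  0.002 -0.005]
```

View pics/s1.png

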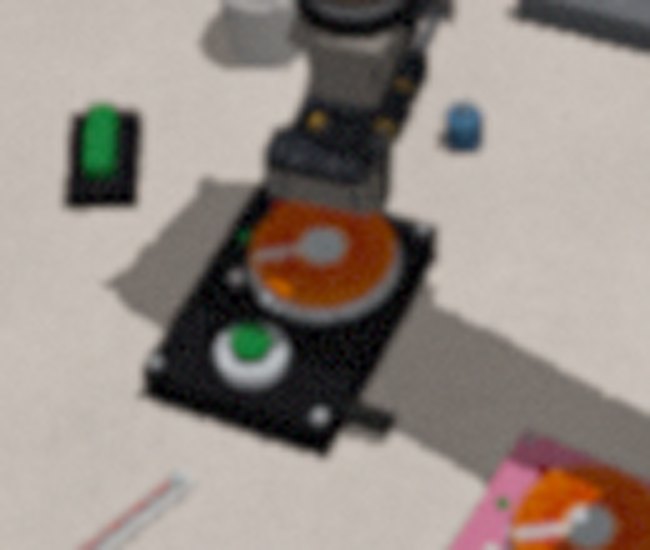

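```bash
python3 -c "
from h import *
c=lambda p:((proj('side',p)-[150,180])*5).round()
print('tcp',c([514.8,155.3,72]),'below on dial',c([514.8,155.3,51]),'axis',c([543.2,174,51]))
for a in (.843,.25): print('ptr',c([543.2+44*np.cos(a),174+44*np.sin(a),51]))"
```

```text
tcp [372. 225.] below on dial [374. 246.] axis [322. 245.]
ptr [254. 257.]
ptr [260. 227.]
```

```bash
python3 -c "
from h import *
from scipy.spatial.transform import Rotation as Ro
s=telemetry.sense();print(s['tcp_pos'],s['time_s']);R=Ro.from_euler('xyz',s['eef_rot'])
out=[]
for n,(x0,y0) in (('side',(160,110)),('top',(110,90))):
    im=np.ascontiguousarray(cams.capture(n)[y0:y0+140,x0:x0+100,::-1]); im=cv2.resize(im,None,fx=4,fy=4,interpolation=cv2.INTER_CUBIC)
    for z,c in ((0,(0,0,255)),(-88,(255,0,0))):
        P=[s['tcp_pos']+R.apply([a,b,z]) for a,b in ((10,18),(10,-18),(-10,-18),(-10,18))]
        cv2.polylines(im,[np.int32([(proj(n,p)-[x0,y0])*4 for p in P])],True,c,1)
    out.append(im)
cv2.imwrite('pics/s2.png',np.hstack(out))"
```

```text
[515.68279553 155.33738009  73.3727125 ] 2.8167
```

View pics/s2.png

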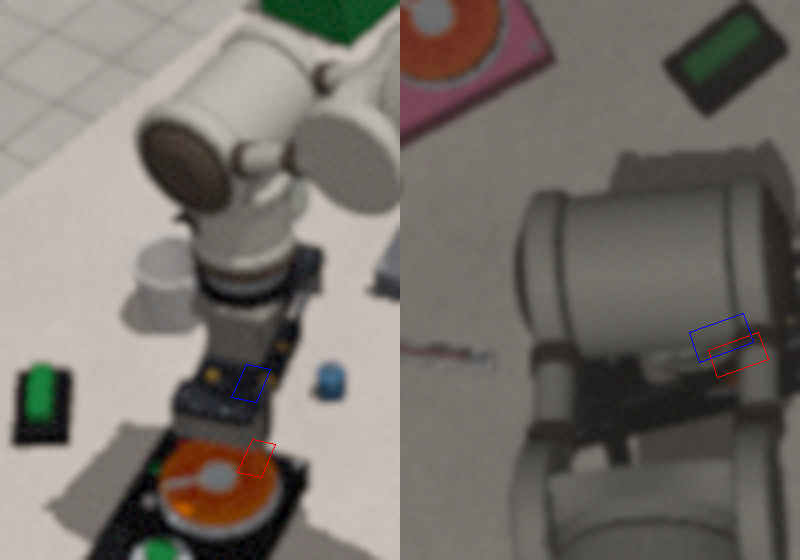

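```bash
python3 -c "
from h import *
from scipy.spatial.transform import Rotation as Ro
s=telemetry.sense();R=Ro.from_euler('xyz',s['eef_rot'])
for q in [(37,-94,-88),(-37,-94,-88),(37,94,-88),(-37,94,-88),(0,0,0),(0,-64,-20)]: print(q,((proj('side',s['tcp_pos']+R.apply(q))-[160,110])*4).round(), ((proj('top',s['tcp_pos']+R.apply(q))-[110,90])*4).round())"
```

```text
(37, -94, -88) [161. 460.] [159. 330.]
(-37, -94, -88) [256. 481.] [197. 441.]
(37, 94, -88) [242. 289.] [442. 229.]
(-37, 94, -88) [330. 307.] [481. 339.]
(0, 0, 0) [254. 456.] [337. 351.]
(0, -64, -20) [227. 499.] [241. 380.]
```

The overlay puts the TCP (red) where I see dial and no finger, so something disagrees. I'll compare with the start picture and a larger, brightened current crop before making contact.

```bash
python3 -c "
from h import *
a=cv2.imread('pics/side0.png'); print(proj('side',[192.7,-541.7,189.8]))
u=proj('side',[192.7,-541.7,189.8]).astype(int)
A=cv2.resize(a[u[1]-45:u[1]+35,u[0]-40:u[0]+40],None,fx=5,fy=5,interpolation=cv2.INTER_CUBIC); cv2.circle(A,(200,225),4,(0,0,255),1)
b=cams.capture('side')[180:260,180:260,::-1]; B=cv2.resize(b,None,fx=5,fy=5,interpolation=cv2.INTER_CUBIC)
s=telemetry.sense(); print(s['tcp_pos'], s['time_s'],((proj('side',s['tcp_pos'])-[180,180])*5).round())
cv2.imwrite('pics/s3.png',cv2.convertScaleAbs(np.hstack([A,B]),alpha=1.6,beta=10))"
```

```text
[413.01177595 121.82956727]
[518.64637939 156.34883801  76.45216485] 2.9667 [216. 219.]
```

View pics/s3.png

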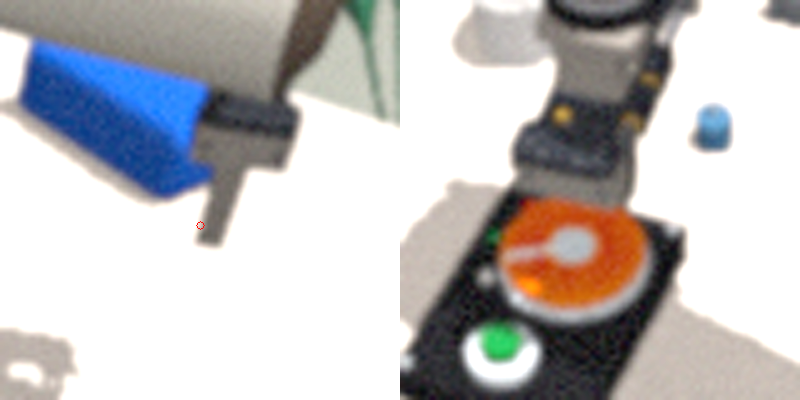

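```bash
python3 -c "
from h import *
from scipy.spatial.transform import Rotation as Ro
R=Ro.from_euler('xyz',[-3.14,0,.342]); t=np.array([192.7,-541.7,189.8])
for q in [(0,0,0),(37,-94,-88),(-37,-94,-88),(10,-46,0),(10,-64,0),(-10,-64,0),(10,-55,-88),(10,46,0),(10,64,0),(-10,64,0),(-10,55,-88),(37,94,-88),(-37,94,-88)]:
    p=proj('side',t+R.apply(q)); print(q,((p-[373,76])*5).round(),p.round(1))
i=cams.camera_info('side');print(-np.array(i['view'])[:3,:3].T@np.array(i['view'])[:3,3])
"; python3 -c "
import cv2
a=cv2.imread('pics/side0.png');b=cv2.imread('pics/top0.png')
A=cv2.resize(a[0:150,340:490],None,fx=4,fy=4,interpolation=cv2.INTER_CUBIC)
cv2.imwrite('pics/s4.png',cv2.convertScaleAbs(A,alpha=1.3,beta=20))"
```

```text
(0, 0, 0) [200. 229.] [413.  121.8]
(37, -94, -88) [167. 196.] [406.4 115.1]
(-37, -94, -88) [282. 213.] [429.4 118.6]
(10, -46, 0) [183. 265.] [409.5 129. ]
(10, -64, 0) [181. 280.] [409.3 132. ]
(-10, -64, 0) [211. 285.] [415.1 133. ]
(10, -55, -88) [211. 169.] [415.3 109.7]
(10, 46, 0) [189. 190.] [410.8 114. ]
(10, 64, 0) [190. 176.] [411.  111.2]
(-10, 64, 0) [218. 180.] [416.6 112.1]
(-10, 55, -88) [247.  85.] [422.4  93. ]
(37, 94, -88) [181.  46.] [409.3  85.2]
(-37, 94, -88) [288.  61.] [430.5  88.1]
[-149.39305969  925.98245749 1237.40103603]
```

View pics/s4.png

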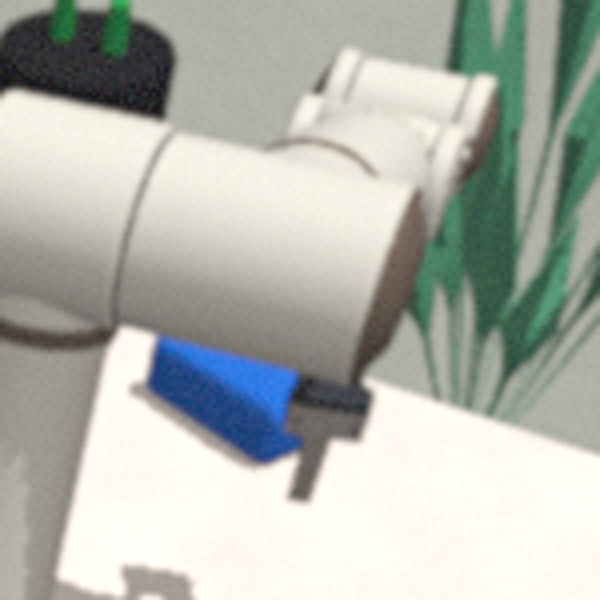

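The start picture shows the finger about 7 px from where the projected TCP puts it. In the current view the long gripper body may be hiding the tip. I'll raise the tool, turn it broadside to the side camera with the jaws half open, and check.

step_arm:
  fingers: [0.5, 0.5, 0.5, 0.5, 0.5, 0.5, 0.5, 0.5, 0.5, 0.5, 0.5, 0.5]
  translation:
    - [0, 0, -2]
    - [0, 0, -2]
    - [0, 0, -2]
    - [0, 0, 0]
    - [0, 0, 0]
    - [0, 0, 0]
    - [0, 0, 0]
    - [0, 0, 0]
    - [0, 0, 0]
    - [0, 0, 0]
    - [0, 0, 0]
    - [0, 0, 0]
  delta_rot:
    - [0, 0, 0.11]
    - [0, 0, 0.11]
    - [0, 0, 0.11]
    - [0, 0, 0.11]
    - [0, 0, 0.11]
    - [0, 0, 0.11]
    - [0, 0, 0.11]
    - [0, 0, 0.11]
    - [0, 0, 0.11]
    - [0, 0, 0.11]
    - [0, 0, 0.11]
    - [0, 0, 0]

```text
time_s: 3.97
tcp_pos: [527.8, 155.8, 159.2]
eef_rot: [-3.111, -0.023, -0.934]
force: [0.2, -0.2, 1.4]
gripper_width: 46.1
```

```bash
python3 -c "
from h import *
from scipy.spatial.transform import Rotation as Ro
s=telemetry.sense();print(s['tcp_pos'],s['eef_rot'],s['joint_positions'].round(2),s['gripper_width']);R=Ro.from_euler('xyz',s['eef_rot'])
x0,y0=150,130
im=np.ascontiguousarray(cams.capture('side')[y0:y0+110,x0:x0+130,::-1]); im=cv2.resize(im,None,fx=5,fy=5,interpolation=cv2.INTER_CUBIC)
im=cv2.convertScaleAbs(im,alpha=1.4,beta=15); w=s['gripper_width']/2
for y in (w,-w-18):
    P=[s['tcp_pos']+R.apply([a,b,0]) for a,b in ((10,y+18),(10,y),(-10,y),(-10,y+18))]
    cv2.polylines(im,[np.int32([(proj('side',p)-[x0,y0])*5 for p in P])],True,(255,0,0),1)
cv2.imwrite('pics/s5.png',im)"
```

```text
[527.79805699 155.79151146 159.15929032] [-3.11143677 -0.0228521  -0.93353267] [ 0.07  0.09  1.74 -0.    1.28  2.57] 46.07198904230454
```

View pics/s5.png

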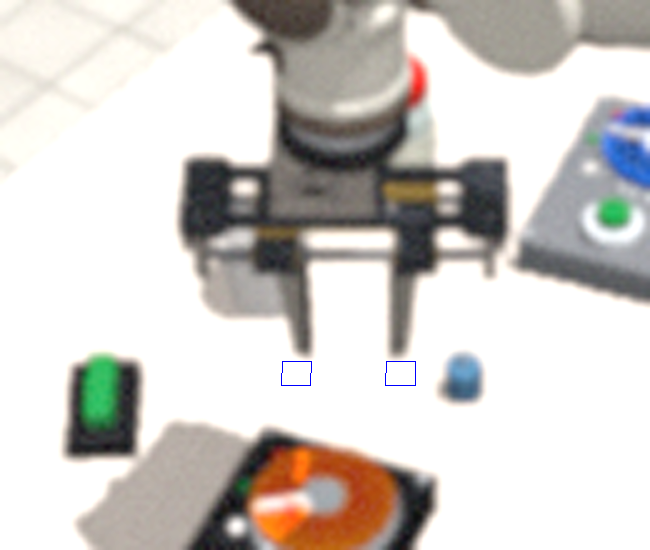

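The view is clear now. The fingertips show at about (303,352) and (399,352), 21 crop px above the prediction. That is either about 15 mm in height or an offset along the line of sight. I'll keep this yaw, so the tip stays visible, and settle it by gently probing the dial.

```bash
python3 w.py 521.4 158.1 64 -0.93
```

```text
t 4.02 tcp [528.  155.8 159.4] rot [-3.111 -0.023 -0.929] F [-0.5 -0.6 -0.1] w 45.7
shift cm [-0.8   0.68  9.51] rot [-0.031 -0.023  0.002]
```

step_arm:
  fingers: [0, 0, 0, 0, 0, 0, 0, 0, 0]
  translation:
    - [-0.3, 0.3, 1]
    - [-0.3, 0.2, 1.5]
    - [-0.2, 0.2, 1.5]
    - [0, 0, 1.5]
    - [0, 0, 1.5]
    - [0, 0, 1.0]
    - [0, 0, 0.5]
    - [0, 0, 0]
    - [0, 0, 0]
  delta_rot:
    - [-0.031, -0.023, 0]
    - [0, 0, 0]
    - [0, 0, 0]
    - [0, 0, 0]
    - [0, 0, 0]
    - [0, 0, 0]
    - [0, 0, 0]
    - [0, 0, 0]
    - [0, 0, 0]

```text
time_s: 4.77
tcp_pos: [523.5, 158.2, 79.0]
eef_rot: [-3.131, -0.008, -0.902]
force: [0.7, 0.3, 0.1]
gripper_width: 0.5
```

```bash
python3 w.py 521.4 158.1 54 -0.93
```

```text
t 4.77 tcp [523.5 158.2  79. ] rot [-3.131 -0.008 -0.902] F [0.7 0.3 0.1] w 0.5
shift cm [-0.14  0.19  2.49] rot [-0.01  -0.007  0.028]
```

step_arm:
  fingers: [0, 0, 0, 0, 0, 0]
  translation:
    - [-0.1, 0.1, 0.5]
    - [0, 0.1, 0.5]
    - [0, 0, 0.5]
    - [0, 0, 0.4]
    - [0, 0, 0]
    - [0, 0, 0]
  delta_rot:
    - [-0.01, -0.007, 0.02]
    - [0, 0, 0]
    - [0, 0, 0]
    - [0, 0, 0]
    - [0, 0, 0]
    - [0, 0, 0]

```text
time_s: 5.27
tcp_pos: [523.6, 157.9, 61.0]
eef_rot: [-3.138, -0.003, -0.922]
force: [-1.1, 0.1, -0.6]
gripper_width: 0.1
```

```bash
python3 -c "
from h import *
from scipy.spatial.transform import Rotation as Ro
s=telemetry.sense();print(s['tcp_pos'],s['eef_rot'],s['force']);R=Ro.from_euler('xyz',s['eef_rot'])
x0,y0=160,170
im=np.ascontiguousarray(cams.capture('side')[y0:y0+100,x0:x0+120,::-1]); im=cv2.resize(im,None,fx=6,fy=6,interpolation=cv2.INTER_CUBIC)
im=cv2.convertScaleAbs(im,alpha=1.4,beta=15)
for z in (0,-15):
  P=[s['tcp_pos']+R.apply([a,b,z]) for a,b in ((10,8),(10,-8),(-10,-8),(-10,8))]
  cv2.polylines(im,[np.int32([(proj('side',p)-[x0,y0])*6 for p in P])],True,(255,0,0),1)
cv2.imwrite('pics/s6.png',im)"; python3 w.py 521.4 158.1 51
```

```text
[523.5787014  157.86915376  61.0087649 ] [-3.13796963e+00 -2.60977240e-03 -9.22243266e-01] [-1.12412844  0.10258721 -0.57974482]
t 5.32 tcp [523.4 157.9  60.9] rot [-3.138e+00 -2.000e-03 -9.220e-01] F [ 0.7 -0.6  0.6] w 0.4
shift cm [-0.15  0.15  0.99] rot [-0.003 -0.002  0.   ]
```

View pics/s6.png

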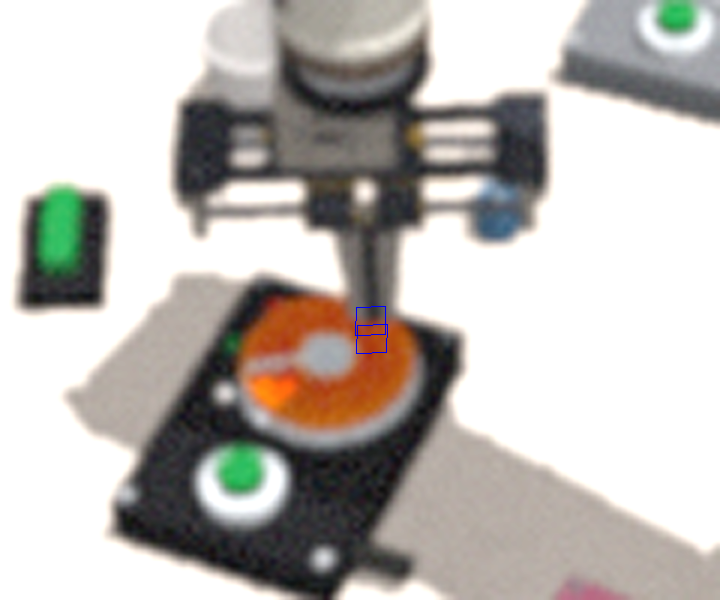

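Shut tips at about (370,318), again higher than the projection. I'll probe down gently and watch the force.

step_arm:
  fingers: [0, 0, 0, 0, 0, 0]
  translation:
    - [-0.1, 0.1, 0.2]
    - [-0.1, 0.1, 0.2]
    - [0, 0, 0.2]
    - [0, 0, 0.1]
    - [0, 0, 0.1]
    - [0, 0, 0]
  delta_rot:
    - [0, 0, 0]
    - [0, 0, 0]
    - [0, 0, 0]
    - [0, 0, 0]
    - [0, 0, 0]
    - [0, 0, 0]

```text
time_s: 5.82
tcp_pos: [520.6, 158.4, 52.6]
eef_rot: [-3.137, -0.003, -0.922]
force: [0.3, -0.5, -0.6]
gripper_width: -0.2
```

step_arm:
  fingers: [0, 0, 0]
  translation:
    - [0, 0, 0.1]
    - [0, 0, 0.1]
    - [0, 0, 0]
  delta_rot:
    - [0, 0, 0]
    - [0, 0, 0]
    - [0, 0, 0]

```text
time_s: 6.07
tcp_pos: [520.8, 158.4, 50.5]
eef_rot: [-3.137, -0.003, -0.922]
force: [-0.7, -0.1, -0.1]
gripper_width: 0.4
```

step_arm:
  fingers: [0, 0, 0]
  translation:
    - [0, 0, 0.1]
    - [0, 0, 0.1]
    - [0, 0, 0]
  delta_rot:
    - [0, 0, 0]
    - [0, 0, 0]
    - [0, 0, 0]

```text
time_s: 6.32
tcp_pos: [521.0, 158.4, 48.4]
eef_rot: [-3.137, -0.003, -0.922]
force: [0.1, 0.3, 1.1]
gripper_width: 0.5
```

step_arm:
  fingers: [0, 0, 0]
  translation:
    - [0, 0, 0.1]
    - [0, 0, 0.1]
    - [0, 0, 0]
  delta_rot:
    - [0, 0, 0]
    - [0, 0, 0]
    - [0, 0, 0]

```text
time_s: 6.57
tcp_pos: [521.0, 158.4, 46.2]
eef_rot: [-3.137, -0.003, -0.922]
force: [0.1, 0.9, -0.3]
gripper_width: 0.7
```

At z = 46 there is still no contact, so the tip really is above the reported TCP. I'll keep probing in small steps.

step_arm:
  fingers: [0, 0, 0, 0]
  translation:
    - [0, 0, 0.1]
    - [0, 0, 0.1]
    - [0, 0, 0.1]
    - [0, 0, 0]
  delta_rot:
    - [0, 0, 0]
    - [0, 0, 0]
    - [0, 0, 0]
    - [0, 0, 0]

```text
time_s: 6.9
tcp_pos: [521.0, 158.4, 42.9]
eef_rot: [-3.137, -0.003, -0.922]
force: [0.1, 0.5, 0.3]
gripper_width: 0.6
```

step_arm:
  fingers: [0, 0, 0, 0]
  translation:
    - [0, 0, 0.1]
    - [0, 0, 0.1]
    - [0, 0, 0]
    - [0, 0, 0]
  delta_rot:
    - [0, 0, 0]
    - [0, 0, 0]
    - [0, 0, 0]
    - [0, 0, 0]

```text
time_s: 7.23
tcp_pos: [521.0, 158.4, 40.6]
eef_rot: [-3.137, -0.003, -0.922]
force: [-0.2, -0.2, 0.3]
gripper_width: -0.0
```

```bash
python3 -c "
from h import *
s=telemetry.sense();print(s['tcp_pos'],s['force'])
x0,y0=190,190
im=cams.capture('side')[y0:y0+70,x0:x0+70,::-1]; im=cv2.resize(im,None,fx=8,fy=8,interpolation=cv2.INTER_CUBIC)
cv2.imwrite('pics/s7.png',cv2.convertScaleAbs(im,alpha=1.4,beta=15)); print(((proj('side',[543.2,174,51])-[x0,y0])*8).round(),((proj('side',[521,158.4,51])-[x0,y0])*8).round())"
```

```text
[520.97516054 158.36839501  40.55885494] [-0.1714431  -0.20221701  0.30019182]
[195. 312.] [262. 312.]
```

View pics/s7.png

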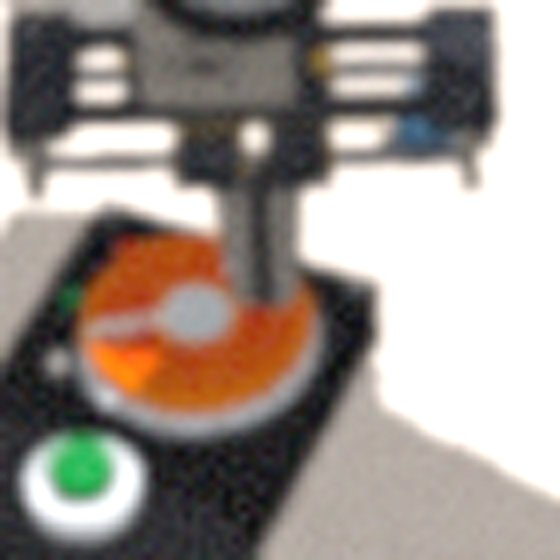

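The tip is over the dial near (262,300), laterally where I expected and still a few mm above the surface. I'll continue down.

step_arm:
  fingers: [0, 0, 0, 0]
  translation:
    - [0, 0, 0.1]
    - [0, 0, 0.1]
    - [0, 0, 0]
    - [0, 0, 0]
  delta_rot:
    - [0, 0, 0]
    - [0, 0, 0]
    - [0, 0, 0]
    - [0, 0, 0]

```text
time_s: 7.62
tcp_pos: [521.1, 158.4, 38.5]
eef_rot: [-3.137, -0.003, -0.922]
force: [-0.1, -0.8, 0.0]
gripper_width: 0.5
```

step_arm:
  fingers: [0, 0, 0]
  translation:
    - [0, 0, 0.1]
    - [0, 0, 0.05]
    - [0, 0, 0]
  delta_rot:
    - [0, 0, 0]
    - [0, 0, 0]
    - [0, 0, 0]

```text
time_s: 7.87
tcp_pos: [521.1, 158.4, 36.9]
eef_rot: [-3.137, -0.003, -0.922]
force: [0.7, -0.3, -0.0]
gripper_width: 0.2
```

step_arm:
  fingers: [0, 0, 0]
  translation:
    - [0, 0, 0.1]
    - [0, 0, 0.05]
    - [0, 0, 0]
  delta_rot:
    - [0, 0, 0]
    - [0, 0, 0]
    - [0, 0, 0]

```text
time_s: 8.12
tcp_pos: [521.1, 158.4, 35.2]
eef_rot: [-3.137, -0.003, -0.922]
force: [-0.1, 0.0, 0.1]
gripper_width: 0.5
```

step_arm:
  fingers: [0, 0, 0]
  translation:
    - [0, 0, 0.1]
    - [0, 0, 0.05]
    - [0, 0, 0]
  delta_rot:
    - [0, 0, 0]
    - [0, 0, 0]
    - [0, 0, 0]

```text
time_s: 8.37
tcp_pos: [521.1, 158.4, 33.5]
eef_rot: [-3.137, -0.003, -0.922]
force: [-0.1, 0.5, -0.5]
gripper_width: 0.4
```

step_arm:
  fingers: [0, 0, 0]
  translation:
    - [0, 0, 0.1]
    - [0, 0, 0.0]
    - [0, 0, 0]
  delta_rot:
    - [0, 0, 0]
    - [0, 0, 0]
    - [0, 0, 0]

```text
time_s: 8.62
tcp_pos: [521.1, 158.4, 32.4]
eef_rot: [-3.137, -0.003, -0.922]
force: [-0.1, -0.8, 0.7]
gripper_width: 0.2
```

step_arm:
  fingers: [0, 0, 0]
  translation:
    - [0, 0, 0.1]
    - [0, 0, 0.0]
    - [0, 0, 0]
  delta_rot:
    - [0, 0, 0]
    - [0, 0, 0]
    - [0, 0, 0]

```text
time_s: 8.87
tcp_pos: [521.2, 158.4, 31.3]
eef_rot: [-3.137, -0.003, -0.922]
force: [-0.2, 0.3, -0.0]
gripper_width: 0.6
```

step_arm:
  fingers: [0, 0, 0]
  translation:
    - [0, 0, 0.1]
    - [0, 0, 0.05]
    - [0, 0, 0]
  delta_rot:
    - [0, 0, 0]
    - [0, 0, 0]
    - [0, 0, 0]

```text
time_s: 9.12
tcp_pos: [521.2, 158.4, 29.7]
eef_rot: [-3.137, -0.003, -0.922]
force: [-1.0, 0.1, -1.0]
gripper_width: 0.3
```

step_arm:
  fingers: [0, 0, 0]
  translation:
    - [0, 0, 0.1]
    - [0, 0, 0.0]
    - [0, 0, 0]
  delta_rot:
    - [0, 0, 0]
    - [0, 0, 0]
    - [0, 0, 0]

```text
time_s: 9.37
tcp_pos: [521.2, 158.4, 28.5]
eef_rot: [-3.137, -0.003, -0.922]
force: [-0.6, 0.3, 0.3]
gripper_width: 0.6
```

```bash
python3 -c "
from h import *
s=telemetry.sense();print(s['tcp_pos'],s['force'])
x0,y0=205,205
im=cams.capture('side')[y0:y0+50,x0:x0+50,::-1]; im=cv2.resize(im,None,fx=10,fy=10,interpolation=cv2.INTER_CUBIC)
im=cv2.convertScaleAbs(im,alpha=1.5,beta=15)
f=lambda p:((proj('side',p)-[x0,y0])*10).round()
cv2.imwrite('pics/s8.png',im); print(f([543.2,174,51]),f([521,158.4,51]))"
```

```text
[521.17039315 158.39128118  28.49508062] [-0.5674535   0.28585902  0.25009002]
[ 93. 240.] [177. 240.]
```

View pics/s8.png

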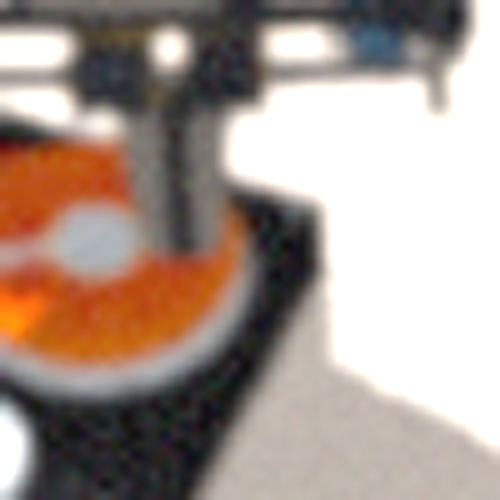

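Tip's near edge is at about (180,253), close to the dial's surface and laterally as expected at r≈27 mm. I'll go on down in 1 mm steps.

step_arm:
  fingers: [0, 0, 0]
  translation:
    - [0, 0, 0.1]
    - [0, 0, 0.0]
    - [0, 0, 0]
  delta_rot:
    - [0, 0, 0]
    - [0, 0, 0]
    - [0, 0, 0]

```text
time_s: 9.67
tcp_pos: [521.2, 158.4, 27.4]
eef_rot: [-3.137, -0.003, -0.922]
force: [0.2, 0.0, 0.5]
gripper_width: 0.4
```

step_arm:
  fingers: [0, 0, 0]
  translation:
    - [0, 0, 0.1]
    - [0, 0, 0.0]
    - [0, 0, 0]
  delta_rot:
    - [0, 0, 0]
    - [0, 0, 0]
    - [0, 0, 0]

```text
time_s: 9.92
tcp_pos: [521.3, 158.4, 26.6]
eef_rot: [-3.137, -0.004, -0.922]
force: [-0.4, -0.4, 0.1]
gripper_width: 0.5
```

step_arm:
  fingers: [0, 0, 0]
  translation:
    - [0, 0, 0.1]
    - [0, 0, 0.0]
    - [0, 0, 0]
  delta_rot:
    - [0, 0, 0]
    - [0, 0, 0]
    - [0, 0, 0]

```text
time_s: 10.17
tcp_pos: [521.4, 158.3, 25.8]
eef_rot: [-3.137, -0.004, -0.922]
force: [-1.1, -0.4, 1.6]
gripper_width: 0.6
```

step_arm:
  fingers: [0, 0, 0]
  translation:
    - [0, 0, 0.1]
    - [0, 0, 0.0]
    - [0, 0, 0]
  delta_rot:
    - [0, 0, 0]
    - [0, 0, 0]
    - [0, 0, 0]

```text
time_s: 10.42
tcp_pos: [521.5, 158.2, 25.2]
eef_rot: [-3.137, -0.004, -0.922]
force: [-1.3, -0.8, 1.6]
gripper_width: 0.8
```

Contact at TCP z ≈ 26, so the tip sits about 25 mm above the reported TCP. Next I build pressure up to about 6–7 N.

step_arm:
  fingers: [0, 0]
  translation:
    - [0, 0, 0.15]
    - [0, 0, 0.15]
  delta_rot:
    - [0, 0, 0]
    - [0, 0, 0]

```text
time_s: 10.58
tcp_pos: [521.6, 158.2, 22.7]
eef_rot: [-3.137, -0.004, -0.922]
force: [-2.8, -0.2, 5.4]
gripper_width: 0.2
```

step_arm:
  fingers: [0, 0]
  translation:
    - [0, 0, 0.15]
    - [0, 0, 0.1]
  delta_rot:
    - [0, 0, 0]
    - [0, 0, 0]

```text
time_s: 10.75
tcp_pos: [521.7, 158.0, 21.2]
eef_rot: [-3.138, -0.004, -0.921]
force: [-6.5, -2.4, 13.0]
gripper_width: 0.1
```

step_arm:
  fingers: [0, 0, 0]
  translation:
    - [0, 0, -0.1]
    - [-0.15, 0, 0]
    - [-0.2, 0, 0]
  delta_rot:
    - [0, 0, 0]
    - [0, 0, 0]
    - [0, 0, 0]

```text
time_s: 11.0
tcp_pos: [521.1, 160.3, 23.8]
eef_rot: [-3.136, -0.006, -0.921]
force: [-0.8, -1.2, 3.0]
gripper_width: 0.5
```

step_arm:
  fingers: [0, 0, 0]
  translation:
    - [-0.05, 0, 0.15]
    - [-0.2, 0, 0.07]
    - [-0.2, -0.03, 0.05]
  delta_rot:
    - [0, 0, 0]
    - [0, 0, 0]
    - [0, 0, 0]

```text
time_s: 11.25
tcp_pos: [520.6, 163.1, 22.6]
eef_rot: [-3.134, -0.01, -0.921]
force: [-1.4, -2.9, 6.2]
gripper_width: 0.3
```

step_arm:
  fingers: [0, 0, 0]
  translation:
    - [-0.22, -0.06, 0.05]
    - [-0.22, -0.07, 0.05]
    - [-0.22, -0.07, 0.05]
  delta_rot:
    - [0, 0, 0]
    - [0, 0, 0]
    - [0, 0, 0]

```text
time_s: 11.5
tcp_pos: [520.4, 168.6, 22.7]
eef_rot: [-3.132, -0.015, -0.921]
force: [-1.7, -0.8, 5.4]
gripper_width: 0.5
```

```bash
cat > dial.py <<'E'
from h import *
def ang(cam,fn=None):
    # least-saturated bar on the dial plane -> pointer angle relative to box, dial rad
    im=cams.capture(cam); h=cv2.GaussianBlur(cv2.cvtColor(im,cv2.COLOR_RGB2HSV),(0,0),.7).astype(np.float32)
    th=np.arange(-1.2,1.6,.02); S=[]
    for t in th:  # dial value t -> world angle
        a=.25+.6-t
        P=np.float32([proj(cam,[543.4+q*np.cos(a),174+q*np.sin(a),51]) for q in np.arange(22,42,2)])
        S.append(cv2.remap(h[:,:,1],P[:,0].copy(),P[:,1].copy(),1).mean())
    S=np.array(S); k=S.argmin(); m=abs(th-th[k])<.2; w=(S[m].max()-S[m])**2
    print(cam,"dial",round(float((th[m]*w).sum()/w.sum()),3),"minS",S.min().round(),"med",np.median(S).round())
if __name__=="__main__":
    import sys
    for c in sys.argv[1:]: ang(c)
E
python3 dial.py side; python3 w.py 517 173 22.6
```

```text
side dial 0.233 minS 82.0 med 235.0
t 11.55 tcp [520.4 169.1  22.7] rot [-3.132 -0.014 -0.921] F [-0.5  0.4  6.1] w 0.6
shift cm [-0.51  0.03  0.01] rot [-0.01  -0.014  0.   ]
```

step_arm:
  fingers: [0, 0]
  translation:
    - [-0.25, -0.03, 0.06]
    - [-0.2, -0.03, 0.05]
  delta_rot:
    - [0, 0, 0]
    - [0, 0, 0]

```text
time_s: 11.72
tcp_pos: [520.3, 173.4, 23.0]
eef_rot: [-3.128, -0.016, -0.921]
force: [-0.2, 0.5, 4.5]
gripper_width: 0.4
```

```bash
python3 dial.py side; python3 w.py 519 175 22.6
```

```text
side dial 0.41 minS 93.0 med 235.0
t 11.77 tcp [520.4 173.8  23.1] rot [-3.127 -0.016 -0.921] F [-0.4  1.2  5.9] w 0.3
shift cm [-0.18  0.04  0.04] rot [-0.015 -0.016  0.   ]
```

Past the half-way point (about 0.41), so I lift straight off and let it snap in.

step_arm:
  fingers: [0, 0, 0, 0, 0, 0, 0, 0]
  translation:
    - [0, 0, -0.5]
    - [0, 0, -1]
    - [0, 0, -1.5]
    - [0, 0, -1.5]
    - [0, 0, -1]
    - [0, 0, 0]
    - [0, 0, 0]
    - [0, 0, 0]
  delta_rot:
    - [0, 0, 0]
    - [0, 0, 0]
    - [-0.015, -0.016, 0]
    - [0, 0, 0]
    - [0, 0, 0]
    - [0, 0, 0]
    - [0, 0, 0]
    - [0, 0, 0]

```text
time_s: 12.43
tcp_pos: [518.4, 174.2, 80.5]
eef_rot: [3.14, 0.002, -0.921]
force: [0.0, -0.5, 0.1]
gripper_width: 0.4
```

```bash
python3 dial.py side side; python3 w.py 529.3 262.2 52 -0.92
```

```text
side dial 0.663 minS 92.0 med 237.0
side dial 0.66 minS 92.0 med 233.0
t 12.53 tcp [517.8 174.2  79.9] rot [ 3.138e+00  2.000e-03 -9.210e-01] F [ 0.4 -0.3 -0.6] w 0.5
shift cm [-6.31 -6.25  2.79] rot [ 0.003  0.002 -0.001]
```

```bash
python3 -c "
import dial,cv2
dial.cams.capture=lambda c,C=dial.cams: cv2.imread('pics/%s0.png'%c)[:,:,::-1].copy()
dial.ang('side');dial.ang('top')"
```

```text
side dial 0.076 minS 77.0 med 240.0Traceback (most recent call last):
  File "<string>", line 4, in <module>
    dial.ang('side');dial.ang('top')
                     ~~~~~~~~^^^^^^^
  File "dial.py", line 8, in ang
    P=np.float32([proj(cam,[543.4+q*np.cos(a),174+q*np.sin(a),51]) for q in np.arange(22,42,2)])
                  ~~~~^^^^^^^^^^^^^^^^^^^^^^^^^^^^^^^^^^^^^^^^^^^^
  File "h.py", line 7, in proj
    i=cams.camera_info(n); V=np.array(i["view"]); q=V[:3,:3]@np.array(p)+V[:3,3]
ValueError: time passes only in moves, steps and waits
```

step_arm:
  fingers: [0, 0, 0, 0, 0, 0, 0, 0]
  translation:
    - [-1, -1, 0]
    - [-1.5, -1.5, 0]
    - [-1.5, -1.5, 0]
    - [-1.3, -1.3, 0.5]
    - [-0.5, -0.5, 0.5]
    - [0, 0, 0.5]
    - [0, 0, 0]
    - [0, 0, 0]
  delta_rot:
    - [0, 0, 0]
    - [0, 0, 0]
    - [0, 0, 0]
    - [0, 0, 0]
    - [0, 0, 0]
    - [0, 0, 0]
    - [0, 0, 0]
    - [0, 0, 0]

```text
time_s: 13.2
tcp_pos: [524.7, 255.7, 57.3]
eef_rot: [3.128, 0.006, -0.923]
force: [0.2, -0.6, -0.5]
gripper_width: 0.4
```

```bash
python3 w.py 529.3 262.2 37 -0.92
```

```text
t 13.2 tcp [524.7 255.7  57.3] rot [ 3.128  0.006 -0.923] F [ 0.2 -0.6 -0.5] w 0.4
shift cm [-0.22 -0.79  2.02] rot [ 0.014  0.006 -0.003]
```

The side reading has a bias of +0.07 at the start picture, so the dial is at about 0.59, the middle detent. Now the button.

step_arm:
  fingers: [0, 0, 0, 0, 0, 0, 0]
  translation:
    - [-0.1, -0.4, 0.2]
    - [-0.1, -0.4, 0.3]
    - [0, 0, 0.4]
    - [0, 0, 0.3]
    - [0, 0, 0.2]
    - [0, 0, 0]
    - [0, 0, 0]
  delta_rot:
    - [0.014, 0.006, 0]
    - [0, 0, 0]
    - [0, 0, 0]
    - [0, 0, 0]
    - [0, 0, 0]
    - [0, 0, 0]
    - [0, 0, 0]

```text
time_s: 13.78
tcp_pos: [530.4, 259.5, 41.6]
eef_rot: [-3.141, -0.001, -0.927]
force: [0.7, -0.2, 0.1]
gripper_width: 0.6
```

```bash
python3 w.py 529.3 262.2 35 -0.92;python3 -c "
from h import *
x0,y0=165,185
im=cams.capture('side')[y0:y0+80,x0:x0+80,::-1]; im=cv2.resize(im,None,fx=7,fy=7,interpolation=cv2.INTER_CUBIC)
cv2.imwrite('pics/s9.png',cv2.convertScaleAbs(im,alpha=1.4,beta=15)); print(((proj('side',[529.3,262.2,57])-[x0,y0])*7).round())"
```

```text
t 13.78 tcp [530.4 259.5  41.6] rot [-3.141e+00 -1.000e-03 -9.270e-01] F [ 0.7 -0.2  0.1] w 0.6
shift cm [-0.29 -0.08  0.66] rot [-0.    -0.001 -0.007]
[245. 437.]
```

View pics/s9.png

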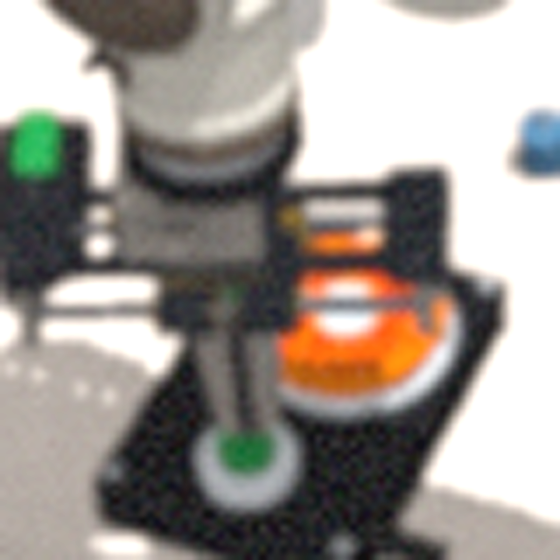

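The tip is laterally aligned, at column 243 against the button's 245, and about 10 mm above the button. I'll descend gently.

step_arm:
  fingers: [0, 0, 0, 0]
  translation:
    - [-0.15, -0.05, 0.2]
    - [-0.1, 0, 0.2]
    - [0, 0, 0.1]
    - [0, 0, 0]
  delta_rot:
    - [0, 0, 0]
    - [0, 0, 0]
    - [0, 0, 0]
    - [0, 0, 0]

```text
time_s: 14.17
tcp_pos: [529.6, 262.1, 36.7]
eef_rot: [-3.14, -0.001, -0.926]
force: [0.0, 0.0, -0.3]
gripper_width: 0.2
```

step_arm:
  fingers: [0, 0, 0]
  translation:
    - [0, 0, 0.15]
    - [0, 0, 0.15]
    - [0, 0, 0]
  delta_rot:
    - [0, 0, 0]
    - [0, 0, 0]
    - [0, 0, 0]

```text
time_s: 14.42
tcp_pos: [529.6, 262.3, 33.5]
eef_rot: [-3.14, -0.001, -0.926]
force: [-0.2, -0.8, -0.6]
gripper_width: 0.4
```

step_arm:
  fingers: [0, 0, 0, 0]
  translation:
    - [0, 0, 0.15]
    - [0, 0, 0.15]
    - [0, 0, 0.15]
    - [0, 0, 0.15]
  delta_rot:
    - [0, 0, 0]
    - [0, 0, 0]
    - [0, 0, 0]
    - [0, 0, 0]

```text
time_s: 14.75
tcp_pos: [529.8, 262.4, 28.1]
eef_rot: [-3.14, -0.001, -0.926]
force: [-1.4, -0.9, 3.6]
gripper_width: 0.5
```

step_arm:
  fingers: [0, 0]
  translation:
    - [0, 0, 0.15]
    - [0, 0, 0.1]
  delta_rot:
    - [0, 0, 0]
    - [0, 0, 0]

```text
time_s: 14.92
tcp_pos: [529.9, 262.3, 26.5]
eef_rot: [-3.14, -0.001, -0.926]
force: [-4.5, -1.5, 11.8]
gripper_width: 0.5
```

At 11.8 N the button is on its stop (5 N is fully in). I hold briefly, then retreat upward.

step_arm:
  fingers: [0]
  translation:
    - [0, 0, 0.08]
  delta_rot:
    - [0, 0, 0]

```text
time_s: 15.0
tcp_pos: [529.9, 262.3, 26.6]
eef_rot: [-3.141, -0.001, -0.926]
force: [-3.8, -1.7, 10.3]
gripper_width: 0.5
```

step_arm:
  fingers: [0, 0, 0, 0, 0, 0, 0, 0, 0]
  translation:
    - [0, 0, -0.5]
    - [0, 0, -1]
    - [0, 0, -2]
    - [0, 0, -2]
    - [0, 0, -2]
    - [0, 0, -2]
    - [0, 0, -1]
    - [0, 0, 0]
    - [0, 0, 0]
  delta_rot:
    - [0, 0, 0]
    - [0, 0, 0]
    - [0, 0, 0]
    - [0, 0, 0]
    - [0, 0, 0]
    - [0, 0, 0]
    - [0, 0, 0]
    - [0, 0, 0]
    - [0, 0, 0]

```text
time_s: 15.75
tcp_pos: [529.7, 262.2, 136.6]
eef_rot: [-3.14, -0.002, -0.926]
force: [0.0, 0.2, -0.5]
gripper_width: 0.8
```

```bash
python3 dial.py side; python3 -c "
from h import *
a=cv2.imread('pics/side0.png'); b=cams.capture('side')[:,:,::-1]; cv2.imwrite('pics/end.png',b)
for n,(x0,y0,x1,y1) in dict(btn=(194,242,206,252),grey=(255,148,300,190),jar=(220,140,237,165),cup=(193,170,211,192),therm=(145,270,190,305),scr=(160,198,180,222),air=(235,198,248,212),tweez=(305,133,318,162)).items():
    A=a[y0:y1,x0:x1]; W=np.ascontiguousarray(b[y0-6:y1+6,x0-6:x1+6]); _,v,_,l=cv2.minMaxLoc(cv2.matchTemplate(W,A,cv2.TM_CCOEFF_NORMED)); print(n,round(v,2),l[0]-6,l[1]-6)"; python3 w.py 529 262 130
```

```text
side dial 0.665 minS 77.0 med 239.0
btn 0.99 0 0
grey 0.73 0 0
jar 0.28 -2 1
cup 0.56 -6 -2
therm 0.91 -1 1
scr 0.58 0 0
air 1.0 0 0
tweez 0.14 -5 -6
t 15.85 tcp [529.1 262.1 135.7] rot [-3.142e+00 -1.000e-03 -9.260e-01] F [ 0.3 -0.1 -1.1] w 0.8
shift cm [-0.    0.01  0.57] rot [-0.    -0.001  0.   ]
```

```bash
python3 -c "
from plant import r; print(r.job_done())"
```

```text
the job is handed in; nothing more can be done
None
```

I turned the orange dial on the black box one click to the green dot. Then I pressed the green button fully in, let it come out, and handed the job in at about 16 s. No verdict was reported.

**Dial:** The last side-camera reading was 0.665 rad. The same method read 0.076 at the start, when the pointer was at the white dot, so the dial is at about 0.59, close to the middle detent. I dragged it to about 0.41 on the raw reading, lifted off, and it snapped in by itself. The force on the dial peaked at about 13 N (15 N with the sideways part), so it briefly bottomed out while I was building pressure. I eased off to 3–6 N for the drag.

**Button:** It was pressed with up to about 12 N. The force rose steeply at the end, which means it was on its stop. The picture afterwards shows it out again, matching the start.

**Disagreement:** The real fingertips sat about 25 mm above the reported TCP, as seen in the pictures and confirmed when the tip touched the dial at TCP z of about 26 mm. I worked from the touch height instead.

**Not fully checked:**
- **Clear matches:** the airstone matched its start picture exactly and the thermometer to within a pixel.
- **Weak matches:** the scraper and grey timer showed no shift, but the matches were weak.
- **No usable match:** the jar, cup and tweezer gave none, probably because the arm was in the way.

The only contact force I saw was at the dial and the button.

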